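Bedside camera box: short lens into the lower tier

TASK

Pack the short camera lens in the lower tier of the wooden kit box. Lift the hinged flap that covers the lower tier by its pull until it stands upright, then set the short lens down upright on the floor of the bay that the flap covered and let go, leaving the flap standing open. Leave the long lens where it stands.

Things in the scene. Friction and masses are not known exactly. Their poses are not given: they have to be found in the camera images.
- box: Fixed open wooden box, walls 84 mm high, 8 thick; floor 8 thick. Origin: at table height under the centre of the large bay, z up, x towards the hinge side. Large bay (the lower tier, under the flap): inside 140 (x) by 148 mm (y), centred on the origin; 59 mm from floor to closed flap. A side bay without flap (box y -170 to -82 mm) holds two film canisters.
- flap (a joint): Plywood flap, rad: 0 level (starts shut or ajar), 1.57 upright, stop 1.75; swings up and over to box +x; stiff hinge (0.1 N m), stays where left. Axis along box y at box x 68, z 70 mm. Flap 6 thick, 144 wide, reaches 136 mm from the axis. Pull on its upper face: upright disc, dia 24, 12 mm thick along y; centre at y 0, 115 mm along the flap from the axis, 31 mm square above: box (-47,0,101) at 0.
- short_lens_mid (a point): Centre (half-way up, 27 mm above its foot) of the short lens: a loose black cylinder with metal foot, 64 mm diameter, 54 mm tall, about 0.24 kg, standing upright, glass up. z is its axis.
- long_lens_mid (a point): Centre (50 mm above its foot) of the long lens: the same look and 64 mm diameter, but 100 mm tall, standing upright; too tall for the lower tier. Stays where it is.

How it is judged:
On the way:
1. the flap stands open (value of joint flap above 1.2 rad), for 0.2 s.
At the end, for the whole second after the job is handed in: The flap stands open (more than 1.2 rad); the short lens stands upright (within 10 degrees) on the floor of the large bay, its centre less than 45 mm above the table, anywhere within that bay's walls; the long lens is within 30 mm of where it started (value of joint flap above 1.2 rad and x of short_lens_mid in the frame of box between -0.045 and 0.045 m and y of short_lens_mid in the frame of box between -0.05 and 0.05 m and z of short_lens_mid in the frame of box below 0.045 m and angle between short_lens_mid's own z axis and vertical below 0.17 rad and distance of long_lens_mid from where it was at the start of the episode below 0.03 m); the robot touches nothing.
It fails at once if the long lens is moved by more than 30 mm (distance of long_lens_mid from where it was at the start of the episode above 0.03 m).
It also fails if it takes over 61 s, if anything falls off the work surface, if the arm or the gripper's body presses on something with over 40 N, if the wrist force passes 120 N, or if a joint passes its speed limit or range.

ROBOT

A 6-joint arm with a two-finger parallel gripper is mounted at the origin on the work surface. World frame = base frame: x ahead of the robot, y to its left, z up, the work surface at z = 0. Lengths are in m, angles in rad, forces in N, time in s.
With the tool pointing down it reaches from about 0.375 to 0.9 m from the base axis. Payload 3.1 kg.
Tool frame: the origin (TCP) lies on the centre line of the jaws, within the pads' length; the fingertips stand 14 mm ahead of it and the grasp point (between the pads) lies 5 mm behind it (nose_length is the distance from the TCP to the fingertips, in m); z points along the fingers, y is the line along which they close (so a half turn about z gives the same grasp; the last joint's range is limited). The gripper opens to 85 mm and grips with 20 to 120 N. Pads are 22 mm wide; open, the fingers measure 114 mm over their backs; the gripper's body (76 mm by 85 mm) begins 54 mm behind the grasp point. The pads swing forward as they close: fully open they stand 13 mm farther back than shut.
Start: joints at [1.083, 0.527, 1.433, -0, 1.181, -0.178], TCP at [0.191, 0.595, 0.245] pointing down, gripper open.
Joint ranges: [-3.08, 3.08], [-0.75, 2.2], [0.22, 2.44], [-1.43, 4.57], [0, 2.65], [-2.85, 2.85]. Speed limits (rad/s): [2.79, 2.79, 3.14, 3.14, 3.14, 3.14].

INTERFACE

Orientations are given as a unit quaternion [w, x, y, z].
In Python, from bench import state, snapshot, finish_job, nose_length gives the robot as it stands. The module is installed in compiled form; this text tells all that it offers.
- The arm moves only by the tool drive_tool, never from a script. Its argument "plan" is a list of rows, each a list of 6 numbers: the shift along the tool's x, y, z in m, then the turn, a rotation vector about the tool's x, y, z in rad. A call has 1 to 8 rows; each row shifts and turns the commanded pose from where the row before left it, along the tool's axes as they then stand; what a row does not reach is not made up. A row lasts 1/10 s, in which the tool goes at most 50 mm and 8.59 degrees, less where a joint would pass 70% of its speed; a pose out of reach is approached as far as the arm can. A call is refused whole if a number of a shift passes 0.05 or a number of a turn 0.15, either way. A call with a gripper value outside its range is refused whole. "claw" is the closure, from 0 (fully open) to 1 (shut), set as the call begins (left out, the last holds). The fingers move at their own pace and stop on an object; "force" is the grip in N (left out, the last holds). Time passes only in rows, so rows that do not move let the fingers close. It gives the time, the measured TCP pose, the force, the opening and the grip force at its end, in the units of the state.
- state(): the state, without advancing time (a new reading comes with each control period).
- snapshot(name): name is "scene" or "top" or "wrist"; returns a dict with "img" (480x640x3 uint8, blue, green, red), "depth" (480x640 float32, m along the optical axis (not along the pixel's ray), 0 where there is no reading), "fx", "fy", "cx", "cy" (pixels), "eye" and "rotation" of the camera in the world. Camera axes: x right, y up, looking along -z (the intrinsics and any distortion apply to the point x, -y, -z); pixel columns grow to the right and rows downward; lengths in m; the calibration is good to about 2 mm. A picture is of the moment at which its call begins.
- finish_job(): hands the job in; it is judged then, once.
The state is a dict: "time": time; "joints": joint angles; "joint_velocities": joint speeds; "tau": joint torques, N m; "tool_pos": TCP position; "orientation": TCP orientation; "contact_force": force on the tool from outside, world axes, zero at the start; "ft_torque": the same for the moment, N m; "finger_gap": finger opening in m; "grip_force": force on a finger pad.
Only numpy, scipy, OpenCV 4.12 (cv2) and the standard library are available. Lean on these libraries where they do the work, as an engineer would, in place of code of your own. Each camera call takes 0.05 s, during which the arm holds its last target. There are 200 camera calls.

## Working session

There is one attempt and no reset: what is moved stays moved. The work goes in short steps, Python scripts to look and compute and a tool call to move; the robot and the scene stay as the last step left them, time stands still between calls to the robot, and variables do not carry over. Pictures are saved under pics/ and viewed, at most 10 in all, crops included, and the job is handed in when it is done.

Besides the shell and the picture viewer there is one more tool, called after ">>>" as name(argument=value, ...) on one line, values as JSON. drive_tool: Moves the arm, as the interface text tells. Its arguments: {"type":"object","properties":{"plan":{"type":"array","items":{"type":"array","items":{"type":"number"}}},"claw":{"type":"number"},"force":{"type":"number"}},"required":["plan"]}

```bash
mkdir -p pics; cat > h.py <<'E'
import numpy as np, cv2
from bench import state, snapshot, finish_job, nose_length
def look(n,f):
    s=snapshot(n); cv2.imwrite('pics/'+f+'.png',s['img']); np.savez('pics/'+f+'.npz',**s); return s
def px(s,u,v,r=2):
    u=int(u);v=int(v)
    p=s['depth'][v-r:v+r+1,u-r:u+r+1]; d=float(np.median(p[p>0]))
    c=np.array([(u-s['cx'])/s['fx']*d, -(v-s['cy'])/s['fy']*d, -d])
    return np.array(s['rotation'])@c+np.array(s['eye'])
E
python3 - <<'E'
from h import *
st=state(); print({k:np.round(v,3) for k,v in st.items()}, nose_length)
for n in ('scene','top'):
    s=look(n,n+'0'); print(s.keys(),s['eye'],np.round(s['rotation'],3).tolist(),s['fx'])
E
```

```text
{'time': np.float64(0.0), 'joints': array([ 1.083,  0.529,  1.434,  0.   ,  1.181, -0.179]), 'joint_velocities': array([ 0.   ,  0.001,  0.   ,  0.   , -0.001,  0.   ]), 'tau': array([ 2.0000e-03, -4.4235e+01, -1.7803e+01, -0.0000e+00,  8.0000e-03,
       -0.0000e+00]), 'tool_pos': array([0.19 , 0.595, 0.244]), 'orientation': array([-0.   ,  0.154,  0.988, -0.001]), 'contact_force': array([ 0.3  , -0.122,  0.578]), 'ft_torque': array([ 0.09 , -0.002,  0.026]), 'grip_force': np.float64(0.0), 'finger_gap': np.float64(0.086)} 0.014
dict_keys(['img', 'depth', 'fx', 'fy', 'cx', 'cy', 'eye', 'rotation']) [ 0.82418995 -0.32874271  0.65434403] [0.902, 0.342, 0.104, 0.244] 446.2955971373067
dict_keys(['img', 'depth', 'fx', 'fy', 'cx', 'cy', 'eye', 'rotation']) [0.48831077 0.10513457 1.02917238] [0.71, 0.031, -0.027, -0.703] 578.1407099705134
```

```bash
sed -i "s/np.array(s\['rotation'\])@c/R.from_quat(np.roll(s['rotation'],-1)).apply(c)/; 1a from scipy.spatial.transform import Rotation as R" h.py; cat h.py | tail -6
```

```text
s=snapshot(n); cv2.imwrite('pics/'+f+'.png',s['img']); np.savez('pics/'+f+'.npz',**s); return s
def px(s,u,v,r=2):
    u=int(u);v=int(v)
    p=s['depth'][v-r:v+r+1,u-r:u+r+1]; d=float(np.median(p[p>0]))
    c=np.array([(u-s['cx'])/s['fx']*d, -(v-s['cy'])/s['fy']*d, -d])
    return R.from_quat(np.roll(s['rotation'],-1)).apply(c)+np.array(s['eye'])
```

View pics/top0.png

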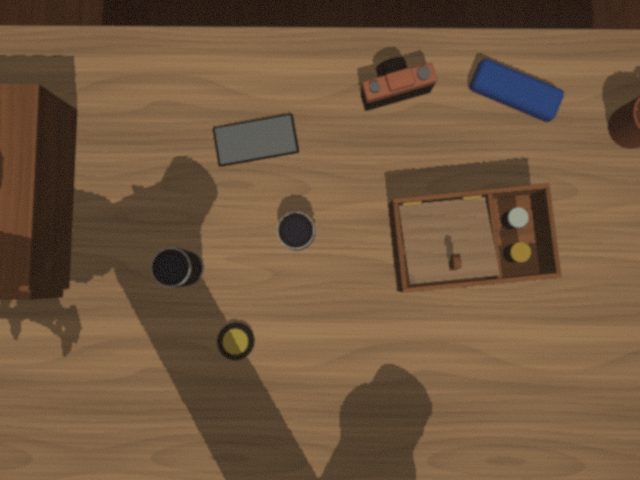

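View pics/scene0.png

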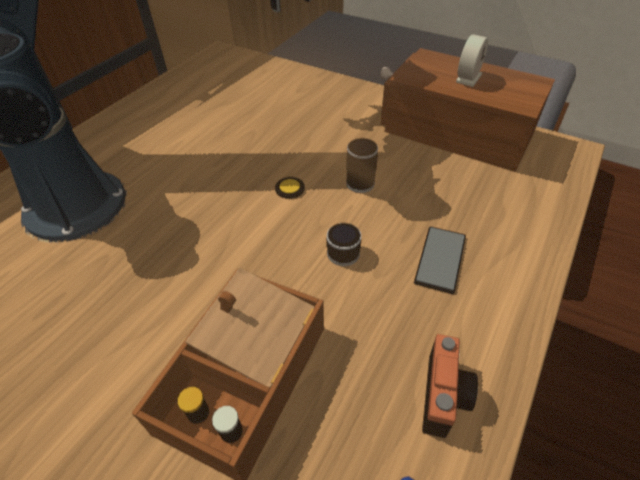

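```bash
python3 - <<'E'
from h import *
s=dict(np.load('pics/top0.npz'))
for n,u,v in [('short',296,230),('shortL',280,230),('long',172,268),('pull',456,262),('flapUL',410,210),('flapUR',488,202),('flapLL',412,275),('flapLR',490,270),('flapmid',447,230),('BLcorner',404,288),('BRcorner',556,273),('TRcorner',547,188),('TLcorner',397,201),('cap',236,342),('divider',496,235),('camera',398,82)]:
    print(n,np.round(px(s,u,v,1),4))
E
```

```text
short [0.5693 0.1637 0.0537]
shortL [0.5691 0.1909 0.0531]
long [0.5023 0.359  0.1013]
pull [ 0.5152 -0.0881  0.1387]
flapUL [ 0.6025 -0.0262  0.076 ]
flapUR [ 0.6158 -0.1529  0.0854]
flapLL [ 0.4949 -0.0256  0.1025]
flapLR [ 0.5041 -0.1496  0.1039]
flapmid [ 0.569  -0.0852  0.0859]
BLcorner [ 0.4738 -0.0154  0.0822]
BRcorner [ 0.5006 -0.2627  0.0829]
TRcorner [ 0.6401 -0.2506  0.084 ]
TLcorner [ 0.6164 -0.0039  0.0828]
cap [0.376  0.2682 0.0096]
divider [ 0.5619 -0.1665  0.0811]
camera [ 0.8181 -0.0058  0.081 ]
```

```bash
python3 - <<'E'
import cv2
a=cv2.imread('pics/top0.png')[170:305,260:570]; cv2.imwrite('pics/c0.png',cv2.resize(a,None,fx=2.58,fy=2.58,interpolation=3))
E
```

```text
(no output)
```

View pics/c0.png

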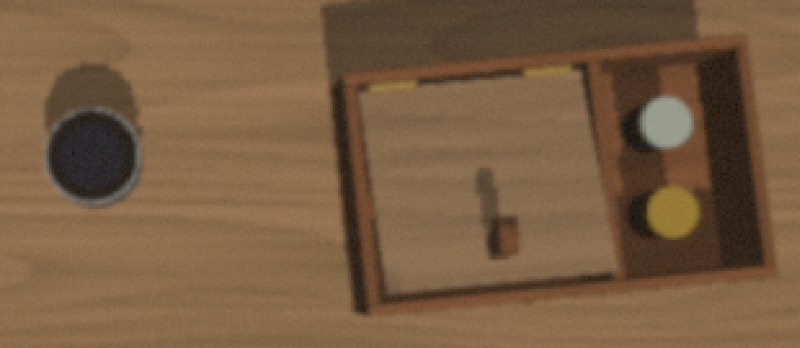

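>>> drive_tool(plan=[[0, 0, 0, 0, 0, -0.137], [0, 0, 0, 0, 0, -0.137], [0, 0, 0, 0, 0, -0.137], [-0.016, -0.044, 0, 0, 0, 0], [-0.016, -0.044, 0, 0, 0, 0], [-0.016, -0.044, 0, 0, 0, 0], [-0.016, -0.044, 0, 0, 0, 0], [-0.016, -0.044, 0, 0, 0, 0]], claw=0, force=25)

```text
time: 0.9
tool_pos: [0.2925, 0.3827, 0.2451]
orientation: [-0.0, -0.051, 0.999, -0.0]
contact_force: [1.0, -0.4, 0.6]
finger_gap: 0.085
grip_force: 0.0
```

>>> drive_tool(plan=[[-0.016, -0.044, 0, 0, 0, 0], [-0.016, -0.044, 0, 0, 0, 0], [-0.016, -0.044, 0, 0, 0, 0], [-0.016, -0.044, 0, 0, 0, 0], [-0.016, -0.044, 0, 0, 0, 0], [-0.016, -0.044, 0, 0, 0, 0], [-0.016, -0.044, 0, 0, 0, 0], [0, 0, 0, 0, 0, 0]])

```text
time: 1.7
tool_pos: [0.4384, 0.0847, 0.2455]
orientation: [0.002, -0.047, 0.999, -0.001]
contact_force: [1.5, 1.0, 0.6]
finger_gap: 0.0854
grip_force: 0.0
```

>>> drive_tool(plan=[[-0.015, -0.044, 0, 0, 0, 0], [-0.015, -0.044, 0, 0, 0, 0], [-0.015, -0.044, 0, 0, 0, 0], [-0.015, -0.044, 0, 0, 0, 0], [0, 0, 0, 0, 0, 0], [0, 0, 0, 0, 0, 0]])

```text
time: 2.3
tool_pos: [0.512, -0.0798, 0.2447]
orientation: [-0.001, -0.05, 0.999, 0.001]
contact_force: [-0.5, 1.0, 0.3]
finger_gap: 0.0858
grip_force: 0.0
```

```bash
python3 - <<'E'
from h import *
s=look('wrist','w1'); print(s['eye']); st=state(); print(st['tool_pos'],st['joints'])
E
```

```text
[ 0.43862853 -0.08855467  0.37325792]
[ 0.51133899 -0.07872158  0.24466593] [-3.69251693e-01  3.85107424e-01  1.69908357e+00  5.50255401e-04
  1.06011105e+00 -2.04136532e+00]
```

View pics/w1.png

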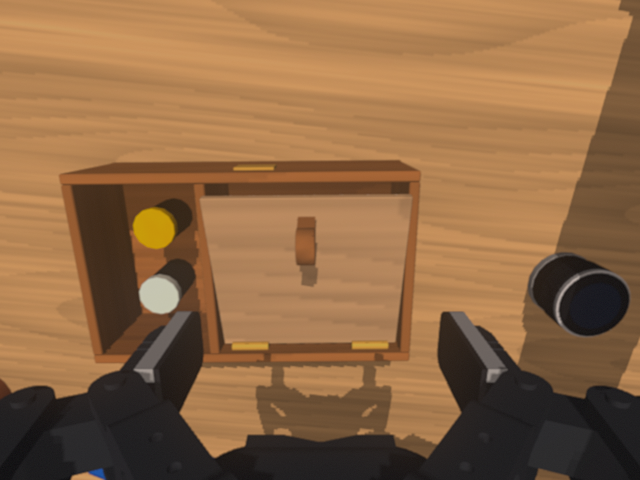

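```bash
python3 - <<'E'
from h import *
s=dict(np.load('pics/w1.npz'))
for n,u,v in [('pullfront',305,246),('pulltop',306,230),('flapFL',207,203),('flapFR',405,203),('flapHL',235,332),('flapHR',390,332),('wallTL',90,177),('wallTR',395,176),('side',415,260),('div',209,290),('lens',592,300)]: print(n,np.round(px(s,u,v,1),4))
p=np.array([px(s,305,v,0) for v in range(216,275,3)]);print(np.round(p,4).tolist())
E
```

```text
pullfront [ 0.5126 -0.0901  0.1389]
pulltop [ 0.5045 -0.0905  0.1315]
flapFL [ 0.4994 -0.1589  0.1058]
flapFR [ 0.4862 -0.0257  0.105 ]
flapHL [ 0.6121 -0.1414  0.0768]
flapHR [ 0.5997 -0.0139  0.0762]
wallTL [ 0.4938 -0.2484  0.0839]
wallTR [ 0.4713 -0.0309  0.083 ]
side [ 0.56    0.0178 -0.    ]
div [ 0.5733 -0.1618  0.0837]
lens [0.563  0.1605 0.0551]
[[0.5023, -0.0923, 0.1032], [0.5034, -0.0921, 0.1076], [0.5046, -0.0918, 0.1109], [0.5055, -0.0916, 0.1154], [0.5049, -0.0913, 0.1252], [0.5047, -0.091, 0.1332], [0.506, -0.0908, 0.1354], [0.5079, -0.0907, 0.1355], [0.509, -0.0905, 0.1383], [0.5109, -0.0903, 0.1382], [0.5125, -0.0901, 0.1392], [0.5141, -0.09, 0.1401], [0.5159, -0.0898, 0.1405], [0.5182, -0.0896, 0.1395], [0.5203, -0.0894, 0.139], [0.5231, -0.0893, 0.1366], [0.526, -0.0891, 0.134], [0.5438, -0.089, 0.0919], [0.5464, -0.0888, 0.0912], [0.5484, -0.0886, 0.0921]]
```

>>> drive_tool(plan=[[-0.0035, -0.012, 0, 0, 0, 0], [0, 0, 0.03, 0, 0, 0], [0, 0, 0.03, 0, 0, 0], [0, 0, 0.03, 0, 0, 0], [0, 0, 0.015, 0, 0, 0], [0, 0, 0.011, 0, 0, 0], [0, 0, 0, 0, 0, 0], [0, 0, 0, 0, 0, 0]])

```text
time: 3.15
tool_pos: [0.5175, -0.0911, 0.1298]
orientation: [0.0, -0.051, 0.999, -0.0]
contact_force: [0.9, -0.4, -0.6]
finger_gap: 0.0856
grip_force: 0.0
```

>>> drive_tool(plan=[[0, 0, 0, 0, 0, 0], [0, 0, 0, 0, 0, 0], [0, 0, 0, 0, 0, 0], [0, 0, 0, 0, 0, 0], [0, 0, 0, 0, 0, 0], [0, 0, 0, 0, 0, 0], [0, 0, 0, 0, 0, 0], [0, 0, 0, 0, 0, 0]], claw=1, force=25)

```text
time: 3.95
tool_pos: [0.5164, -0.0892, 0.1291]
orientation: [-0.001, -0.05, 0.999, 0.002]
contact_force: [0.7, 7.0, 0.3]
finger_gap: 0.0112
grip_force: 30.1
```

>>> drive_tool(plan=[[-0.0063, 0, -0.0101, 0, 0, 0], [-0.0073, 0, -0.0094, 0, 0, 0], [-0.0082, 0, -0.0086, 0, 0, 0], [-0.009, 0, -0.0078, 0, 0, 0], [0, 0, 0, 0, 0, 0]])

```text
time: 4.45
tool_pos: [0.5468, -0.0858, 0.1648]
orientation: [-0.002, -0.051, 0.999, 0.002]
contact_force: [-0.5, 6.5, -1.1]
finger_gap: 0.0113
grip_force: 28.4
```

Forces are small and the gap holds, so I continue along the arc.

>>> drive_tool(plan=[[-0.0097, 0, -0.0068, 0, 0, 0], [-0.0104, 0, -0.0058, 0, 0, 0], [-0.0109, 0, -0.0048, 0, 0, 0], [-0.0113, 0, -0.0037, 0, 0, 0], [-0.0116, 0, -0.0025, 0, 0, 0], [0, 0, 0, 0, 0, 0]])

```text
time: 5.05
tool_pos: [0.6009, -0.0801, 0.1885]
orientation: [-0.002, -0.051, 0.999, 0.002]
contact_force: [-2.1, 7.5, -1.0]
finger_gap: 0.0113
grip_force: 27.5
```

>>> drive_tool(plan=[[-0.0118, 0, -0.0013, 0, 0, 0], [-0.0119, 0, -0.0002, 0, 0, 0], [-0.0119, 0, 0.001, 0, 0, 0], [-0.0117, 0, 0.0022, 0, 0, 0], [0, 0, 0, 0, 0, 0], [0, 0, 0, 0, 0, 0]])

```text
time: 5.65
tool_pos: [0.6482, -0.075, 0.1871]
orientation: [-0.001, -0.051, 0.999, 0.003]
contact_force: [-1.3, 7.4, -0.7]
finger_gap: 0.0114
grip_force: 27.7
```

```bash
python3 - <<'E'
from h import *
look('scene','s2')
E
```

```text
(no output)
```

View pics/s2.png

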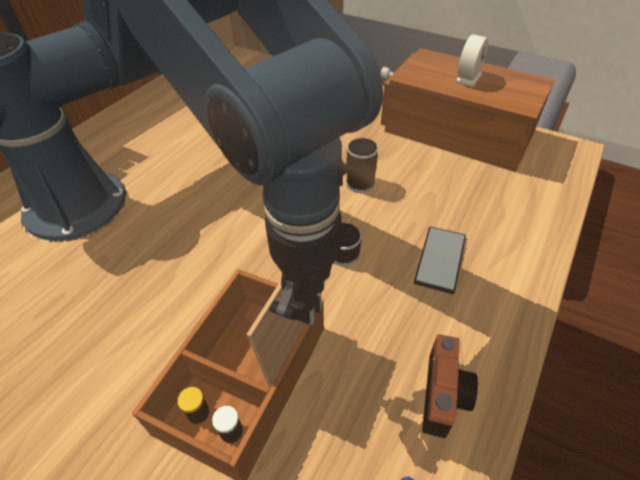

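>>> drive_tool(plan=[[0, 0, 0, 0, 0, 0], [0, 0, 0, 0, 0, 0], [0, 0, 0, 0, 0, 0], [0, 0, 0, 0, 0, 0], [0, 0, 0, 0, 0, 0], [0, 0, 0, 0, 0, 0], [0, 0, 0, 0, 0, 0], [0, 0, 0, 0, 0, 0]], claw=0)

```text
time: 6.5
tool_pos: [0.6484, -0.078, 0.1871]
orientation: [-0.0, -0.051, 0.999, -0.0]
contact_force: [0.1, 0.7, -0.3]
finger_gap: 0.085
grip_force: 0.0
```

>>> drive_tool(plan=[[0, 0, -0.02, 0, 0, 0], [0, 0, -0.03, 0, 0, 0], [0, 0, -0.03, 0, 0, 0], [0, 0, -0.03, 0, 0, 0], [0, 0, 0, 0, 0, 0], [0, 0, 0, 0, 0, 0]])

```text
time: 7.1
tool_pos: [0.6485, -0.078, 0.2978]
orientation: [0.001, -0.051, 0.999, -0.0]
contact_force: [-0.8, 0.3, 0.4]
finger_gap: 0.0848
grip_force: 0.0
```

```bash
python3 - <<'E'
from h import *
for f in ('top0','w1'):
    s=dict(np.load(f'pics/{f}.npz')); d=s['depth']; v,u=np.mgrid[:480,:640]
    c=np.stack([(u-s['cx'])/s['fx']*d,-(v-s['cy'])/s['fy']*d,-d],-1).reshape(-1,3)
    P=R.from_quat(np.roll(s['rotation'],-1)).apply(c)+s['eye']
    m=(P[:,2]>.045)&(P[:,2]<.062)&(np.hypot(P[:,0]-.567,P[:,1]-.162)<.05)
    Q=P[m][:,:2].astype(np.float32); print(m.sum(),cv2.minEnclosingCircle(Q),Q.min(0),Q.max(0))
print(state()['tool_pos'],state()['joints'])
E
```

```text
1107 ((0.5693175196647644, 0.16540569067001343), 0.032156411558389664) [0.5373718  0.13476282] [0.6006739 0.1964377]
4115 ((0.5679882764816284, 0.16403135657310486), 0.03297211229801178) [0.53607845 0.13138121] [0.6005926  0.19680224]
[ 0.64845369 -0.07796629  0.29775915] [-2.90410353e-01  5.16641459e-01  1.29715577e+00 -7.22552737e-05
  1.32624533e+00 -1.96242806e+00]
```

>>> drive_tool(plan=[[0.0092, 0.0415, 0, 0, 0, 0], [0.0092, 0.0415, 0, 0, 0, 0], [0.0092, 0.0415, 0, 0, 0, 0], [0.0092, 0.0415, 0, 0, 0, 0], [0.0092, 0.0415, 0, 0, 0, 0], [0.0092, 0.0415, 0, 0, 0, 0], [0, 0, 0, 0, 0, 0], [0, 0, 0, 0, 0, 0]])

```text
time: 7.9
tool_pos: [0.5671, 0.165, 0.2955]
orientation: [-0.002, -0.052, 0.999, -0.0]
contact_force: [-0.2, 0.4, 0.5]
finger_gap: 0.0854
grip_force: 0.0
```

>>> drive_tool(plan=[[0, 0, 0.04, 0, 0, 0], [0, 0, 0.04, 0, 0, 0], [0, 0, 0.04, 0, 0, 0], [0, 0, 0.04, 0, 0, 0], [0, 0, 0, 0, 0, 0], [0, 0, 0, 0, 0, 0]])

```text
time: 8.5
tool_pos: [0.5684, 0.163, 0.1364]
orientation: [-0.001, -0.05, 0.999, -0.0]
contact_force: [0.7, -0.1, -0.1]
finger_gap: 0.0855
grip_force: 0.0
```

```bash
python3 - <<'E'
from h import *
s=look('wrist','w3'); look('top','t3'); print(state()['tool_pos'])
E
```

```text
[0.5701253  0.16365202 0.13897017]
```

View pics/w3.png

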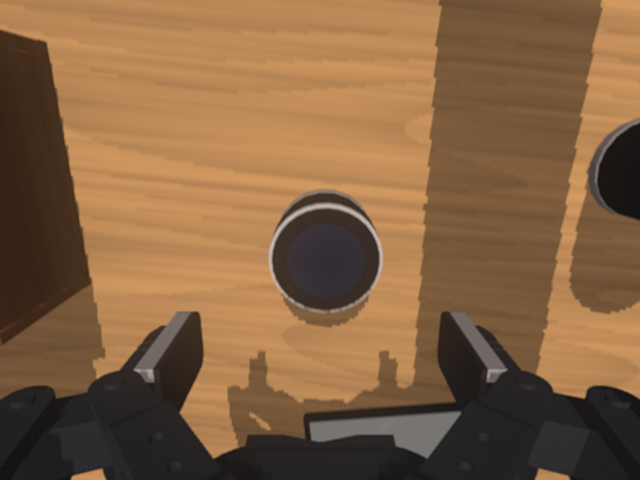

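The short lens is centred between the fingers, at about (326, 258). I descend and grip.

>>> drive_tool(plan=[[0, 0, 0.03, 0, 0, 0], [0, 0, 0.03, 0, 0, 0], [0, 0, 0.03, 0, 0, 0], [0, 0, 0.018, 0, 0, 0], [0, 0, 0, 0, 0, 0], [0, 0, 0, 0, 0, 0]])

```text
time: 9.2
tool_pos: [0.57, 0.1643, 0.031]
orientation: [0.002, -0.051, 0.999, 0.0]
contact_force: [0.6, 0.1, -0.7]
finger_gap: 0.0855
grip_force: 0.0
```

>>> drive_tool(plan=[[0, 0, 0, 0, 0, 0], [0, 0, 0, 0, 0, 0], [0, 0, 0, 0, 0, 0], [0, 0, 0, 0, 0, 0], [0, 0, 0, 0, 0, 0], [0, 0, 0, 0, 0, 0]], claw=1, force=40)

```text
time: 9.8
tool_pos: [0.5699, 0.1646, 0.0315]
orientation: [0.002, -0.051, 0.999, 0.0]
contact_force: [-0.6, -0.5, 5.9]
finger_gap: 0.0629
grip_force: 44.0
```

>>> drive_tool(plan=[[0, 0, -0.01, 0, 0, 0], [0, 0, -0.03, 0, 0, 0], [0, 0, -0.03, 0, 0, 0], [0, 0, -0.03, 0, 0, 0], [0, 0, -0.03, 0, 0, 0], [0, 0, -0.03, 0, 0, 0], [0, 0, 0, 0, 0, 0], [0, 0, 0, 0, 0, 0]])

```text
time: 10.6
tool_pos: [0.568, 0.1642, 0.1898]
orientation: [0.001, -0.051, 0.999, -0.0]
contact_force: [-0.7, 0.5, -3.1]
finger_gap: 0.0632
grip_force: 44.9
```

```bash
python3 - <<'E'
from h import *
s=look('wrist','w4'); print(state()['tool_pos'])
t=dict(np.load('pics/t3.npz'))
# flap: top-cam pts above box at z>.09
d=t['depth']; v,u=np.mgrid[:480,:640]
c=np.stack([(u-t['cx'])/t['fx']*d,-(v-t['cy'])/t['fy']*d,-d],-1).reshape(-1,3)
P=R.from_quat(np.roll(t['rotation'],-1)).apply(c)+t['eye']
B=R.from_euler('z',-.1).apply(P-[.5523,-.086,0])
m=(abs(B[:,1])<.06)&(abs(B[:,0]-.06)<.1)&(B[:,2]>.095)&(B[:,2]<.215); Q=B[m]
print(m.sum(),np.round(np.percentile(Q,[2,50,98],axis=0),4))
E
```

```text
[0.56715431 0.16408023 0.18847029]
701 [[ 0.0516 -0.0559  0.1221]
 [ 0.0568  0.0026  0.2015]
 [ 0.0959  0.0564  0.2077]]
```

View pics/w4.png

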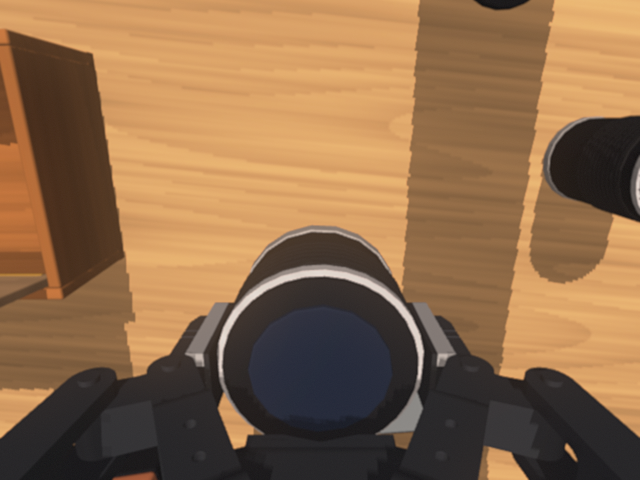

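View pics/t3.png

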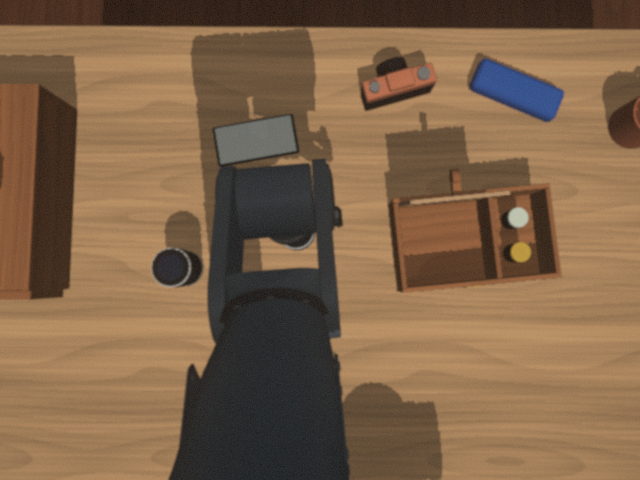

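Lens is held upright (top rim centred near (322, 365)). The top view shows the flap standing open at about (460, 198). I go to the bay, moving clear of the flap first.

>>> drive_tool(plan=[[0.03, -0.01, -0.01, 0, 0, 0], [0.028, -0.0275, 0, 0, 0, 0], [0, -0.035, 0, 0, 0, 0], [0, -0.035, 0, 0, 0, 0], [0, -0.035, 0, 0, 0, 0], [0, -0.035, 0, 0, 0, 0], [0, -0.035, 0, 0, 0, 0], [0, -0.035, 0, 0, 0, 0]])

```text
time: 11.45
tool_pos: [0.5342, -0.0888, 0.197]
orientation: [-0.002, -0.051, 0.999, 0.001]
contact_force: [0.3, -0.3, -2.7]
finger_gap: 0.0629
grip_force: 44.9
```

>>> drive_tool(plan=[[0, 0, 0, 0, 0, 0], [0, 0, 0, 0, 0, 0], [0, 0, 0, 0, 0, 0]])

```text
time: 11.75
tool_pos: [0.5343, -0.0868, 0.1978]
orientation: [-0.002, -0.051, 0.999, 0.001]
contact_force: [-0.4, -0.4, -2.2]
finger_gap: 0.0628
grip_force: 45.1
```

```bash
python3 - <<'E'
from h import *
p=state()['tool_pos']; print(p, R.from_euler('z',-.1).apply(p-[.5523,-.086,0]))
look('wrist','w5')
E
```

```text
[ 0.5343293  -0.08681825  0.19776649] [-0.01796261  0.00097991  0.19776649]
```

View pics/w5.png

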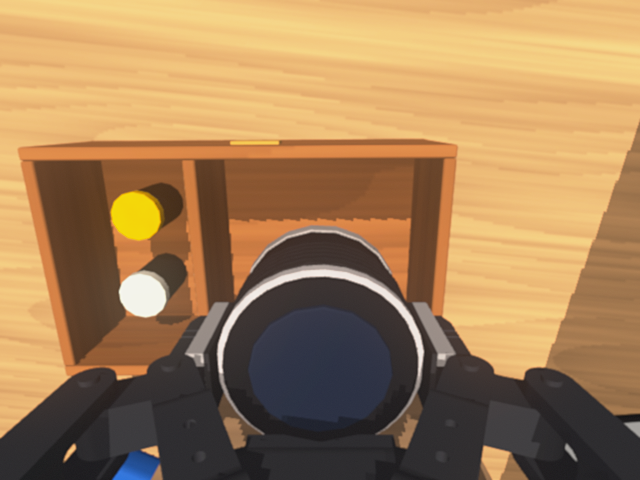

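The lens hangs centred over the bay, between the divider (col 200) and the side wall (col 440). I lower it.

>>> drive_tool(plan=[[0, 0, 0.03, 0, 0, 0], [0, 0, 0.03, 0, 0, 0], [0, 0, 0.03, 0, 0, 0], [0, 0, 0.03, 0, 0, 0], [0, 0, 0.02, 0, 0, 0], [0, 0, 0.01, 0, 0, 0], [0, 0, 0, 0, 0, 0], [0, 0, 0, 0, 0, 0]])

```text
time: 12.6
tool_pos: [0.5361, -0.0875, 0.0497]
orientation: [0.0, -0.051, 0.999, -0.0]
contact_force: [0.9, -0.2, -1.8]
finger_gap: 0.063
grip_force: 45.1
```

>>> drive_tool(plan=[[0, 0, 0.003, 0, 0, 0], [0, 0, 0.002, 0, 0, 0], [0, 0, 0, 0, 0, 0]])

```text
time: 12.9
tool_pos: [0.5358, -0.088, 0.0446]
orientation: [0.0, -0.051, 0.999, -0.0]
contact_force: [-0.2, 0.2, -2.3]
finger_gap: 0.0631
grip_force: 45.1
```

>>> drive_tool(plan=[[0, 0, 0.002, 0, 0, 0], [0, 0, 0.002, 0, 0, 0], [0, 0, 0.001, 0, 0, 0], [0, 0, 0, 0, 0, 0]])

```text
time: 13.3
tool_pos: [0.5355, -0.088, 0.0395]
orientation: [-0.0, -0.051, 0.999, -0.0]
contact_force: [-0.8, -0.0, 2.9]
finger_gap: 0.0629
grip_force: 45.8
```

The upward force shows the lens is on the floor, so I release and rise.

>>> drive_tool(plan=[[0, 0, 0, 0, 0, 0], [0, 0, 0, 0, 0, 0], [0, 0, 0, 0, 0, 0], [0, 0, 0, 0, 0, 0], [0, 0, 0, 0, 0, 0], [0, 0, 0, 0, 0, 0]], claw=0.1)

```text
time: 13.9
tool_pos: [0.5356, -0.0879, 0.0391]
orientation: [-0.0, -0.051, 0.999, -0.0]
contact_force: [-0.3, 0.0, -0.4]
finger_gap: 0.0769
grip_force: 0.0
```

>>> drive_tool(plan=[[0, 0, -0.015, 0, 0, 0], [0, 0, -0.03, 0, 0, 0], [0, 0, -0.04, 0, 0, 0], [0, 0, -0.04, 0, 0, 0], [0, 0, -0.04, 0, 0, 0], [0, 0, -0.04, 0, 0, 0], [0, 0, 0, 0, 0, 0], [0, 0, 0, 0, 0, 0]])

```text
time: 14.7
tool_pos: [0.5358, -0.0879, 0.2451]
orientation: [0.001, -0.051, 0.999, -0.0]
contact_force: [-0.9, -0.7, 0.1]
finger_gap: 0.0769
grip_force: 0.0
```

```bash
python3 - <<'E'
from h import *
look('scene','s6')
E
```

```text
(no output)
```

View pics/s6.png

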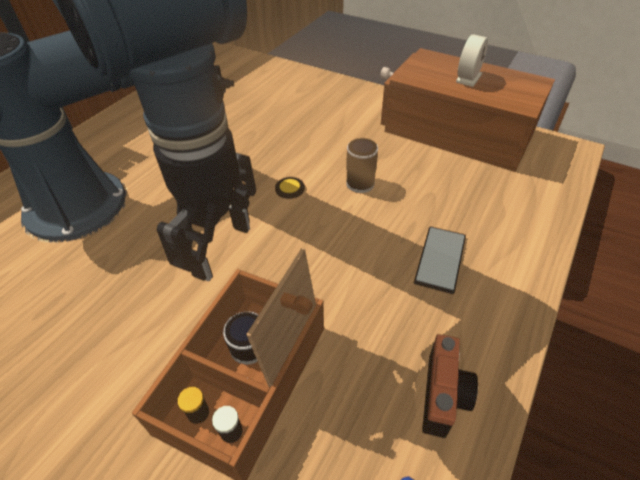

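The short lens stands upright in the bay at (243, 337). The flap is upright at (285, 320), the long lens is still at (361, 165), and the arm is clear of everything, so I hand the job in.

```bash
python3 -c "
from bench import finish_job
print(finish_job())"
```

```text
the job is handed in; nothing more can be done
None
```

I handed the job in after about 15 s of robot time: the last picture shows the short lens upright on the floor of the large bay, the flap standing open, the long lens where it started and the gripper clear. The hand-in call returned no verdict.

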